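# Draw the rolling pin out of the half-covered washing-up tub

### The arm

A 6-joint arm with a two-finger parallel gripper is mounted at the origin on the work surface. World frame = base frame: x ahead of the robot, y to its left, z up, the work surface at z = 0. Lengths are in mm, angles in degrees, forces in N, time in s.
With the tool pointing down it reaches from about 350 to 850 mm from the base axis. Payload 8.1 kg.
Tool frame: the origin (TCP) lies midway between the tips of the shut fingers; the grasp point (between the pads) lies hold_point_z behind it (hold_point_z is the distance from the TCP to the grasp point, in mm); z points along the fingers, x is the direction in which the jaws open and shut, and the axes are right-handed (so a half turn about z gives the same grasp; the last joint's range is limited). The gripper opens to 85 mm and grips with 20 to 120 N. Pads are 22 mm wide; open, the fingers measure 114 mm over their backs; the gripper's body (76 mm by 85 mm) begins 54 mm behind the grasp point. The pads swing forward as they close: fully open they stand 13 mm farther back than shut.
Start: joints at [-77.2, 7.471, 85.268, -0, 87.261, -4.893], TCP at [182.37, -571.618, 231.292] pointing down, gripper open.
Joint ranges: [-169.43, 169.43], [-51.17, 129.36], [1.28, 143.12], [-76.62, 256.62], [0, 156.53], [-152.29, 152.29]. Speed limits (degrees/s): [136.94, 136.94, 159.86, 180, 180, 180].

### API

Orientations are given as [roll, pitch, yaw] about the fixed x, y, z axes, in that order (R = Rz(yaw) Ry(pitch) Rx(roll)).
In Python, from bench import * gives the robot as it stands.
- The arm moves only by the shell command python3 -m pendant 'ROWS' [OPENING] [FORCE]. ROWS is JSON, a list that holds one entry, the list of rows, each a list of 4 numbers: the shift along the tool's x, y, z normalised to -1 to 1, where 1 is 0.02 m, then the turn about the tool's z normalised to -1 to 1, where 1 is 0.08 rad. A call has exactly 10 rows; each row shifts and turns the pose as measured when the row begins, along the tool's axes as they then stand; what a row does not reach is not made up. A row lasts 1/12 s, in which the tool goes at most 41.7 mm and 7.16 degrees, less where a joint would pass 70% of its speed; a pose out of reach is approached as far as the arm can. A call with a number of a shift or a turn outside -1 to 1 is refused whole. A call with a gripper value outside its range is refused whole. OPENING is the gripper's target within -1 to 1 (fully open at 1, half-way at 0, shut at -1), set as the call begins (- or left out, the last holds). The fingers move at their own pace and stop on an object; FORCE is the grip in N (left out, the last holds). Time passes only in rows, so rows that do not move let the fingers close, or fill a call up. It gives the time, the measured TCP pose, the force and the opening at its end, in the units of the state.
- sense(): the state, without advancing time (a new reading comes with each control period).
- snapshot(name): name is "side" or "top" or "wrist"; returns the picture (420x560x3 uint8, red, green, blue); there is no depth.
- calibration(name): a dict with "mtx" (3x3 intrinsics, pixels), "world_to_cam" (4x4, takes a point from world to camera coordinates); the wrist camera has in their place "hand_eye" (4x4, takes a point from camera to tool coordinates, whose origin is the TCP and whose axes are the tool frame's). Camera axes: x right, y down, z forward; pixel columns grow to the right and rows downward; lengths in mm; the calibration is good to about 2 mm. A picture is of the moment at which its call begins: read the wrist's pose just before it. calibration takes no time and is no camera call.
- hand_in(): hands the job in, once; it reports no verdict.
The state is a dict: "time": time; "joint_pos": joint angles; "qd": joint speeds; "joint_efforts": joint torques, N m; "tool_pos": TCP position; "tcp_rot": TCP orientation; "ft_force": force on the tool from outside, world axes, zero at the start; "wrist_torque": the same for the moment, N m; "finger_gap": finger opening in mm.
Only numpy, scipy, OpenCV 4.12 (cv2) and the standard library are available. Lean on these libraries where they do the work, as an engineer would, in place of code of your own. Each camera call takes 0.05 s, during which the arm holds its last target.

### The job

The rolling pin was left in the blue washing-up tub, its back half under the chopping board that is fitted over the tub. Tilt it and draw it out diagonally through the gap, uncovered front end first, without forcing it hard against the board and without disturbing anything standing on the board or around. Finish still holding the pin in the gripper, at rest in the air over the tub, all of it at least 5 cm above the board.

Things in the scene. Friction and masses are not known exactly. Their poses are not given: they have to be found in the camera images.
- tub: blue open-topped rectangular tub that stands firm on the counter: outside 270 mm (its x) by 420 mm (its y) by 120 mm high, walls and floor 6 mm thick, a 12 mm grip strip along each outer long side. Origin at the centre of its underside, z up. The board covers its -y part, the +y part is open
- board: wooden chopping board fixed on the tub's rim, 300 mm (x) by 233 mm (y) by 18 mm thick, axes as the tub's; origin at the centre of its underside, which lies at x 0, y -97.5, z 120 mm in the tub's frame, so it covers y -214 to 19 mm there and its top is 138 mm above the counter
- gap (a point): centre of the open gap of the tub, at rim height (tub frame x 0, y 111.5, z 120 mm): 185 mm long (y, from the board's edge to the inside of the end wall at y = 204 mm, shorter than the pin) by 258 mm wide (x)
- pin: wooden rolling pin 290 mm long, 0.2 to 0.4 kg, lying on the tub's floor roughly along the tub's y; 125 to 165 mm of its front is uncovered. Barrel 40 mm in diameter, 180 mm long; a red handle 23 mm in diameter, 48 mm long at each end on a 7 mm steel neck. Origin at its middle on its axis; its y runs along it to the front handle; it can roll, so its x and z point anywhere
- pin_front (a point): centre of the outer end face of the pin's front handle (145 mm from the middle, +y of the pin), the uncovered end at the start
- pin_back (a point): centre of the outer end face of the pin's back handle (145 mm from the middle, -y of the pin), under the board at the start
- glass: green drinking glass, 68 mm wide, 100 mm tall, standing on the chopping board; origin at the centre of its underside
- sponge: yellow block sponge, 70 x 100 x 35 mm, lying on the chopping board; origin at the centre of its underside
- soap: green washing-up bottle with white cap, 60 mm wide, 190 mm tall, on the counter; origin at the centre of its underside
- mug: white mug, 82 mm wide, 95 mm tall, on the counter; origin at the centre of its underside
- jar: amber jar with brass lid, 72 mm wide, 110 mm tall, on the counter; origin at the centre of its underside
- bowl: blue bowl, 140 mm wide, 60 mm tall, on the hob; origin at the centre of its underside

How it is judged (in metres and radians):
On the way:
1. the pin slants through the gap: its front end is above the board while its back end is still below it (height (world z) of pin_front above 0.145 m and height (world z) of pin_back below 0.115 m), for 0.1 s.
At the end, for the whole second after the job is handed in: Pin gripped (over 2 N), at rest (0.05 m/s, 0.3 rad/s), not touching tub or board, both end centres over 178 mm above the counter (40 mm above the board), middle within 150 mm (x) and 240 mm (y) of the tub's centre in its frame; the six bystanders within 30 mm and 0.3 rad of their places (height (world z) of each of pin_front, pin_back above 0.178 m and x of pin in the frame of tub between -0.15 and 0.15 m and y of pin in the frame of tub between -0.24 and 0.24 m and contact force between pin and the fingers above 2 N and contact force between pin and tub below 0.2 N and linear speed of pin below 0.05 m/s and angular speed of pin below 0.3 rad/s and distance of each of glass, sponge, soap, mug, jar, bowl from where it was at the start of the episode below 0.03 m and angle between each of glass, sponge, soap, mug, jar, bowl's own z axis and vertical below 0.3 rad); the arm keeps its last pose, push and grip.
It fails at once if the pin is forced against the board with more than 40 N (contact force between pin and board above 40 N).
It fails at once if something standing on the board or around the tub is shoved by more than 30 mm or knocked over (distance of any of glass, sponge, soap, mug, jar, bowl from where it was at the start of the episode above 0.03 m or angle between any of glass, sponge, soap, mug, jar, bowl's own z axis and vertical above 0.3 rad).
It also fails if it takes over 40 s, if anything falls off the work surface, if the arm or the gripper's body presses on something with over 40 N, if the wrist force passes 120 N, or if a joint passes its speed limit or range.

## Working session

There is one attempt and no reset: what is moved stays moved. The work goes in short steps, Python scripts to look and compute and a shell command to move; the robot and the scene stay as the last step left them, time stands still between calls to the robot, and variables do not carry over. Pictures are saved under pics/ and viewed, and the job is handed in when it is done.

```bash
ls; mkdir -p pics; python3 - <<'E'
from bench import *
import cv2
print(sense())
for n in ("side","top","wrist"):
    c=calibration(n); print(n,c)
    cv2.imwrite(f"pics/{n}0.png",snapshot(n)[:,:,::-1])
E
```

```text
pics
{'time': 0.0, 'joint_pos': array([-7.72018896e+01,  7.51365125e+00,  8.53318993e+01,  9.55756572e-04,
        8.72608618e+01, -4.89267658e+00]), 'qd': array([ 0.03273582,  0.05079387,  0.0468548 , -0.11629399, -0.03730278,
        0.130191  ]), 'joint_efforts': array([-3.78418787e-03, -5.69405615e+01, -5.00557244e+01, -3.72476607e-04,
        1.43785664e-02, -3.82271980e-05]), 'tool_pos': array([ 182.23379926, -571.06589358,  230.2345061 ]), 'tcp_rot': array([-1.79989973e+02,  1.05943200e-01, -7.23092503e+01]), 'ft_force': array([-0.45915819,  0.35940663, -0.54215428]), 'wrist_torque': array([ 0.00302821, -0.02314993,  0.01127613]), 'finger_gap': 85.37170324331105}
side {'mtx': array([[463.77048839,   0.        , 273.57968209],
       [  0.        , 463.77048839, 212.84234103],
       [  0.        ,   0.        ,   1.        ]]), 'world_to_cam': array([[-9.95421063e-01, -9.43381546e-02,  1.54019754e-02,
         5.35498829e+02],
       [-8.00604721e-02,  7.34804148e-01, -6.73537812e-01,
         1.39602015e+02],
       [ 5.22228788e-02, -6.71686814e-01, -7.38992283e-01,
        
[... 452 characters left out ...]
+02],
       [ 1.45598329e-01,  6.69420205e-03, -9.89321138e-01,
         1.55670437e+03],
       [ 0.00000000e+00,  0.00000000e+00,  0.00000000e+00,
         1.00000000e+00]])}
wrist {'mtx': array([[365.52068073,   0.        , 281.25775779],
       [  0.        , 365.52068073, 209.69888629],
       [  0.        ,   0.        ,   1.        ]]), 'hand_eye': array([[ 9.99997657e-01, -1.61408574e-03, -1.44256968e-03,
        -5.85530737e-01],
       [ 1.97448942e-03,  9.53267999e-01,  3.02119550e-01,
        -7.65757659e+01],
       [ 8.87508649e-04, -3.02121691e-01,  9.53268953e-01,
        -1.42272493e+02],
       [ 0.00000000e+00,  0.00000000e+00,  0.00000000e+00,
         1.00000000e+00]])}
```

View pics/side0.png

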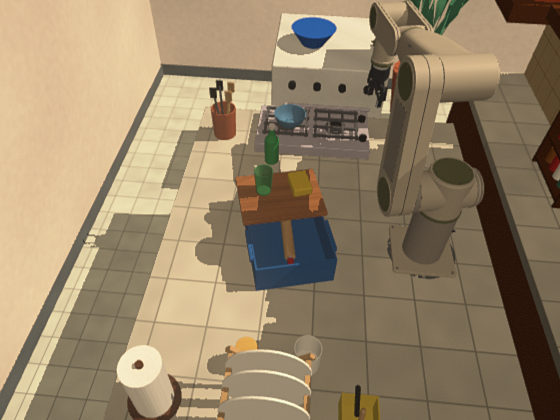

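View pics/top0.png

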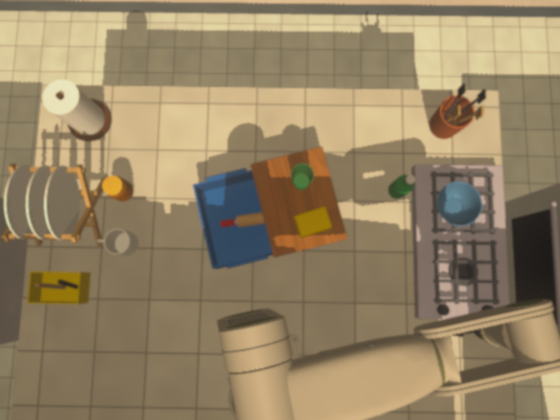

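View pics/wrist0.png

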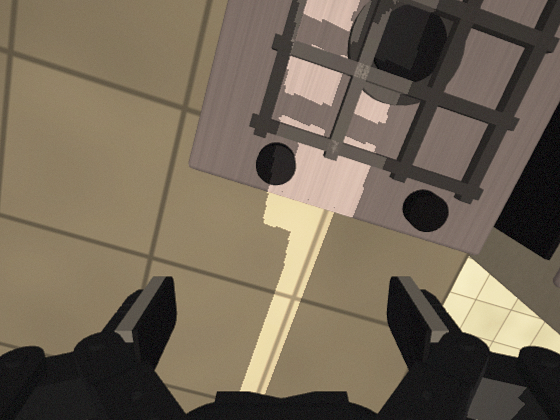

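View pics/top0c.png

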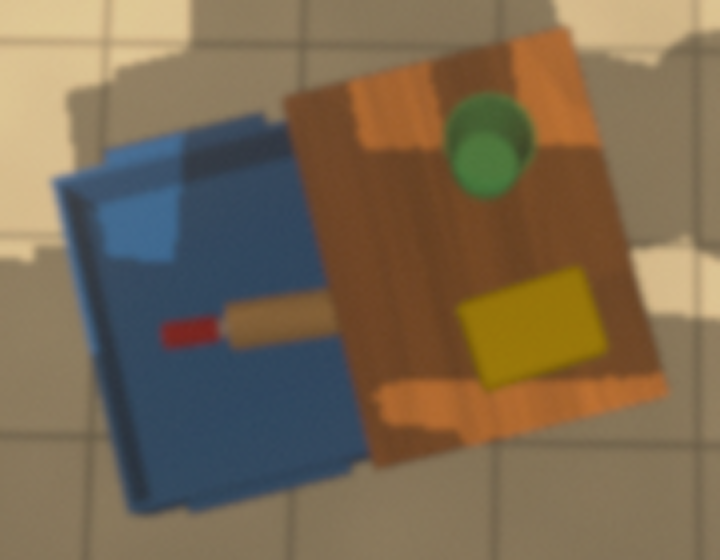

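View pics/side0c.png

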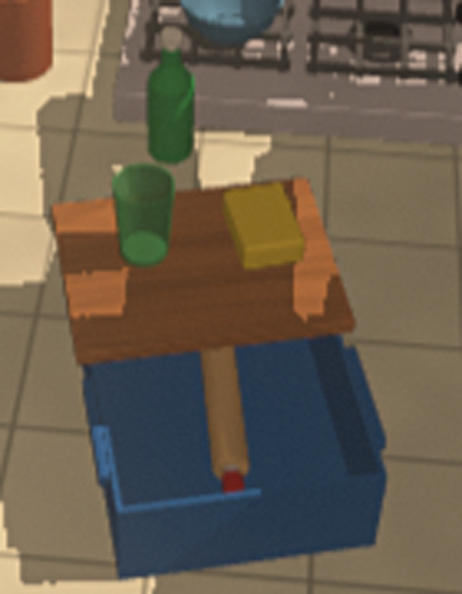

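```bash
cat > h.py <<'E'
import numpy as np
def bp(c,T,uv,z):
    K=c["mtx"];R=T[:3,:3];t=T[:3,3]
    o=-R.T@t; d=R.T@np.linalg.inv(K)@np.array([uv[0],uv[1],1.])
    return o+d*(z-o[2])/d[2]
E
python3 - <<'E'
from bench import *
from h import *
np.set_printoptions(precision=1,suppress=True)
c=calibration("top");T=c["world_to_cam"]
f=lambda u,v,z:bp(c,T,(180+u/4-.4,140+v/4-.4),z)
B=[f(*p,138) for p in [(285,97),(570,27),(667,395),(375,467)]]
for b in B:print(b)
print("board c",np.mean(B,0))
yv=(B[0]+B[3]-B[1]-B[2]);xv=B[0]+B[1]-B[2]-B[3]
print("yaw y", np.degrees(np.arctan2(yv[1],yv[0]))-90, np.degrees(np.arctan2(xv[1],xv[0])), np.linalg.norm(xv)/2,np.linalg.norm(yv)/2)
for p in [(163,336,26),(217,331,26),(228,328,26),(335,312,26),(55,182,120),(135,512,120)]:print(p,f(*p))
print("glass",f(485,165,138),"sponge",f(532,328,173))
c=calibration("side");T=c["world_to_cam"]
g=lambda u,v,z:bp(c,T,(220+u/3.3-.4,115+v/3.3-.4),z)
for p in [(233,482,26),(82,360,138),(353,328,138),(55,205,138),(303,178,138)]:print(g(*p))
E
```

```text
[638.7  47.8 138. ]
[ 698.2 -174.   138. ]
[ 410.9 -249.1  138. ]
[352.8 -27.8 138. ]
board c [ 525.2 -100.8  138. ]
yaw y 14.859222648515171 14.723197147759908 296.3105264138635 229.16713467175063
(163, 336, 26) [462.2 151.6  26. ]
(217, 331, 26) [467.  107.2  26. ]
(228, 328, 26) [469.6  98.2  26. ]
(335, 312, 26) [484.3  10.3  26. ]
(55, 182, 120) [572.  227.7 120. ]
(135, 512, 120) [316.4 155.5 120. ]
glass [ 587.1 -108.6  138. ] sponge [ 456.6 -144.   173. ]
[469.3 112.4  26. ]
[634.8  56.1 138. ]
[355.9 -19.2 138. ]
[ 697.1 -172.1  138. ]
[ 418.  -249.1  138. ]
```

```bash
cat > plan.py <<'E'
import sys
from bench import *
from h import *
def plan(target,yaw,n=10,smax=1.0):
    s=sense();p=np.array(s["tool_pos"]);y=s["tcp_rot"][2]
    t=np.array(target,float);out=[]
    for i in range(n):
        d=t-p;c,sn=np.cos(np.radians(y)),np.sin(np.radians(y))
        v=np.array([d[0]*c+d[1]*sn,d[0]*sn-d[1]*c,-d[2]])/20
        m=abs(v).max()/smax
        if m>1:v/=m
        dy=-np.radians((yaw-y+180)%360-180)/.08
        dy=np.clip(dy,-1,1)
        v=np.round(v,2);dy=round(float(dy),2)
        out.append([float(x) for x in v]+[dy])
        w=v*20
        p=p+np.array([w[0]*c+w[1]*sn,w[0]*sn-w[1]*c,-w[2]]); y-=np.degrees(dy*.08)
    print(str(out).replace(' ',''));print("now",s["time"],s["tool_pos"],s["tcp_rot"],"end",p,y,s["finger_gap"],s["ft_force"])
a=[float(x) for x in sys.argv[1:]]
np.set_printoptions(precision=1,suppress=True)
plan(a[:3],a[3],10,a[4] if len(a)>4 else 1.0)
E
python3 plan.py 465 129 320 8.9
```

```text
[[-1.0,-0.83,-0.15,-1.0],[-1.0,-0.97,-0.17,-1.0],[-0.87,-1.0,-0.16,-1.0],[-0.74,-1.0,-0.15,-1.0],[-0.62,-1.0,-0.14,-1.0],[-0.52,-1.0,-0.13,-1.0],[-0.42,-1.0,-0.13,-1.0],[-0.33,-1.0,-0.12,-1.0],[-0.24,-1.0,-0.12,-1.0],[-0.16,-1.0,-0.12,-1.0]]
now 0.15 [ 182.3 -571.2  230.4] [-180.     0.1  -72.3] end [ 270.3 -353.4  258.2] -26.470574517392613 86.03614832157861 [ 0.2  0.4 -0. ]
```

```bash
python3 -m pendant '[[[-1,-0.8,-0.5,-1],[-1,-1,-0.5,-1],[-0.9,-1,-0.5,-1],[-0.7,-1,-0.5,-1],[-0.6,-1,-0.5,-1],[-0.5,-1,-0.5,-1],[-0.4,-1,-0.5,-1],[-0.3,-1,-0.5,-1],[-0.2,-1,-0.5,-1],[-0.2,-1,-0.5,-1]]]' 1 20; python3 plan.py 465 129 320 8.9
```

```text
time: 0.98
tool_pos: [269.2, -344.4, 326.8]
tcp_rot: [-179.3, 0.7, -24.8]
ft_force: [1.0, -0.8, 0.9]
finger_gap: 86.1
[[-0.04,-1.0,0.01,-1.0],[0.04,-1.0,0.01,-1.0],[0.12,-1.0,0.01,-1.0],[0.2,-1.0,0.01,-1.0],[0.29,-1.0,0.01,-1.0],[0.38,-1.0,0.02,-1.0],[0.47,-1.0,0.02,-1.0],[0.57,-1.0,0.02,-0.35],[0.61,-1.0,0.02,0.0],[0.61,-1.0,0.02,0.0]]
now 0.9833 [ 269.2 -344.4  326.8] [-179.3    0.7  -24.8] end [ 351.4 -146.   323.8] 8.904119733994518 86.06876721827045 [ 1.  -0.8  0.9]
```

```bash
python3 -m pendant '[[[0,-1,0,-1],[0,-1,0,-1],[0.1,-1,0,-1],[0.2,-1,0,-1],[0.3,-1,0,-1],[0.4,-1,0,-1],[0.5,-1,0,-1],[0.6,-1,0,-0.4],[0.6,-1,0,0],[0.6,-1,0,0]]]'; python3 plan.py 465 129 320 8.9
```

```text
time: 1.82
tool_pos: [350.2, -134.7, 330.8]
tcp_rot: [-179.3, 0.1, 11.1]
ft_force: [0.7, -0.7, 0.1]
finger_gap: 85.4
[[0.69,-1.0,0.05,0.48],[0.64,-1.0,0.04,0.0],[0.64,-1.0,0.04,0.0],[0.63,-1.0,0.04,0.0],[0.64,-1.0,0.05,0.0],[0.63,-1.0,0.04,0.0],[0.64,-1.0,0.05,0.0],[0.63,-1.0,0.04,0.0],[0.64,-1.0,0.05,0.0],[0.63,-1.0,0.04,0.0]]
now 1.8167 [ 350.2 -134.7  330.8] [-179.3    0.1   11.1] end [445.   83.1 322. ] 8.921586854092851 85.3559418446151 [ 0.7 -0.7  0.1]
```

```bash
python3 -m pendant '[[[0.7,-1,0,0.5],[0.6,-1,0,0],[0.6,-1,0,0],[0.6,-1,0,0],[0.6,-1,0,0],[0.6,-1,0.2,0],[0.6,-1,0.2,0],[0.6,-1,0.2,0],[0.6,-1,0.2,0],[0.6,-0.8,0,0]]]'; python3 - <<'E'
from bench import *
import cv2
s=sense();print(s["tool_pos"],s["tcp_rot"],s["qd"])
cv2.imwrite("pics/w1.png",snapshot("wrist")[:,:,::-1])
s=sense();print(s["tool_pos"],s["tcp_rot"])
E
```

```text
time: 2.65
tool_pos: [441.3, 91.1, 315.2]
tcp_rot: [-179.3, 0.1, 8.8]
ft_force: [-0.1, -0.6, -0.6]
finger_gap: 84.9
[441.30200427  91.07030098 315.24175741] [-1.79307919e+02  8.53711486e-02  8.77616642e+00] [ 27.83593185  24.98621596 -20.46437963  -0.39290957  -5.0478435
  27.1818688 ]
[442.33995592  93.37871546 315.2105551 ] [-1.79207900e+02  4.04378712e-02  8.83607035e+00]
```

View pics/w1.png

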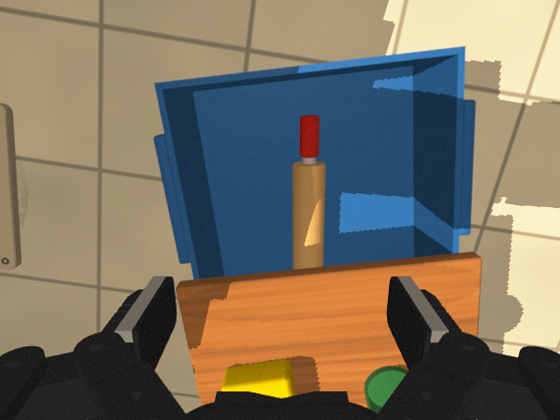

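Wrist view: handle from (310,116) to (310,157), barrel axis from (309,163) to (308,268); the board edge runs from (180,283) to (480,256).

```bash
cat > wr.py <<'E'
from bench import *
from h import *
from scipy.spatial.transform import Rotation as Ro
def wT(pos,rot):
    T=np.eye(4);T[:3,:3]=Ro.from_euler("xyz",rot,degrees=True).as_matrix();T[:3,3]=pos
    return np.linalg.inv(T@calibration("wrist")["hand_eye"])
E
python3 - <<'E'
from wr import *
np.set_printoptions(precision=1,suppress=True)
T=wT([441.3,91.07,315.24],[-179.308,.085,8.776]);c=calibration("wrist")
for p in [(309.5,114,26),(309.5,157,26),(309.3,163,26),(308.5,255,26),(180,283,138),(480,256,138),(157,84,120),(464,48,120)]:print(p,bp(c,T,p[:2],p[2]))
s=sense();print(s["tool_pos"])
E
python3 plan.py 463 128 130 8.5
```

```text
(309.5, 114, 26) [463.1 154.6  26. ]
(309.5, 157, 26) [471.6 106.   26. ]
(309.3, 163, 26) [472.6  98.9  26. ]
(308.5, 255, 26) [492.1 -18.4  26. ]
(180, 283, 138) [356.9 -18.7 138. ]
(480, 256, 138) [637.4  53.1 138. ]
(157, 84, 120) [319.1 162.1 120. ]
(464, 48, 120) [576.5 230.7 120. ]
[442.3  93.4 315.2]
[[0.14,-0.17,1.0,0.07],[0.14,-0.17,1.0,0.0],[0.14,-0.17,1.0,0.0],[0.14,-0.17,1.0,0.0],[0.14,-0.17,1.0,0.0],[0.14,-0.17,1.0,0.0],[0.13,-0.17,1.0,0.0],[0.14,-0.16,1.0,0.0],[0.13,-0.17,1.0,0.0],[0.04,-0.04,0.26,0.0]]
now 2.7 [442.3  93.4 315.2] [-179.2    0.     8.8] end [463. 128. 130.] 8.515213986555198 85.37682602284632 [-2.   1.9 -0.9]
```

```bash
python3 -m pendant '[[[0.2,-0.2,1,-0.1],[0.2,-0.2,1,0],[0.2,-0.2,1,0],[0.2,-0.2,1,0],[0.2,-0.2,1,0],[0.1,-0.2,1,0],[0.1,-0.2,1,0],[0.1,-0.2,1,0],[0,-0.1,0.5,0],[0,0,0,0]]]'; python3 plan.py 467 131 12 9.5 0.7
```

```text
time: 3.53
tool_pos: [462.2, 137.7, 137.6]
tcp_rot: [-179.2, 0.1, 9.6]
ft_force: [0.3, -0.6, 0.6]
finger_gap: 85.6
[[0.02,0.04,0.7,0.03],[0.02,0.04,0.7,-0.0],[0.02,0.04,0.7,-0.0],[0.02,0.04,0.7,-0.0],[0.02,0.04,0.7,-0.0],[0.02,0.04,0.7,-0.0],[0.02,0.04,0.7,-0.0],[0.02,0.05,0.7,-0.0],[0.02,0.04,0.68,-0.0],[0.0,-0.0,-0.0,-0.0]]
now 3.5333 [462.2 137.7 137.6] [-179.2    0.1    9.6] end [466.9 131.   12. ] 9.47816307064982 85.60467567944468 [ 0.3 -0.6  0.6]
```

```bash
python3 -m pendant '[[[0.05,0.05,0.7,0],[0.05,0.05,0.7,0],[0.05,0.05,0.7,0],[0.05,0.05,0.7,0],[0.05,0.05,0.7,0],[0,0.05,0.7,0],[0,0.05,0.7,0],[0,0.05,0.5,0],[0,0.05,0.2,0],[0,0,0,0]]]'; python3 plan.py 467 131 13 9.5 0.7;  python3 - <<'E'
from bench import *
import cv2
cv2.imwrite("pics/w2.png",snapshot("wrist")[:,:,::-1])
E
```

```text
time: 4.37
tool_pos: [475.4, 130.1, 31.8]
tcp_rot: [-179.3, -0.6, 9.6]
ft_force: [-0.9, -0.2, 0.4]
finger_gap: 85.5
[[-0.3,-0.09,0.7,0.03],[-0.11,-0.03,0.24,-0.0],[0.0,0.0,0.0,-0.0],[0.0,0.0,0.0,-0.0],[0.0,0.0,0.0,-0.0],[0.0,0.0,0.0,-0.0],[0.0,0.0,0.0,-0.0],[0.0,0.0,0.0,-0.0],[0.0,0.0,0.0,-0.0],[0.0,0.0,0.0,-0.0]]
now 4.3667 [475.4 130.1  31.8] [-179.3   -0.6    9.6] end [466.9 131.1  13. ] 9.49118631864433 85.51944164778642 [-0.9 -0.2  0.4]
```

View pics/w2.png

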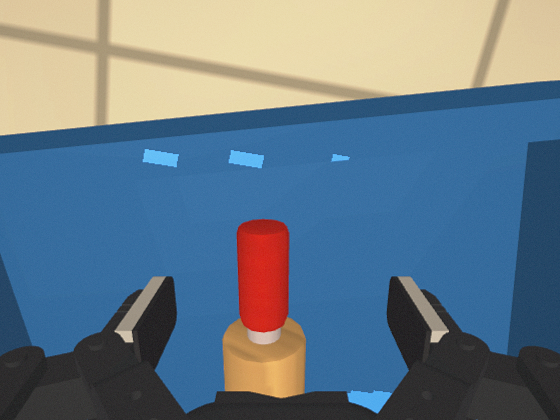

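The handle (263, 228–330) sits between the jaws, about 7 mm left of their centre (281); descending the rest of the way with that correction.

```bash
python3 - <<'E'
from wr import *
np.set_printoptions(precision=1,suppress=True)
s=sense();T=wT([475.4,130.1,31.8],[-179.3,-.6,9.6]);c=calibration("wrist")
for p in [(263,222,37),(263,235,26),(264,329,37),(264,345,26)]:print(p,bp(c,T,p[:2],p[2]))
E
python3 -m pendant '[[[-0.2,0,0.4,0],[-0.15,0,0.3,0],[-0.1,0,0.2,0],[0,0,0.1,0],[0,0,0,0],[0,0,0,0],[0,0,0,0],[0,0,0,0],[0,0,0,0],[0,0,0,0]]]'; python3 plan.py 467 131 13 9.5 0.7
```

```text
(263, 222, 37) [462.2 157.6  37. ]
(263, 235, 26) [463.3 147.9  26. ]
(264, 329, 37) [470.1 108.8  37. ]
(264, 345, 26) [472.3  92.3  26. ]
time: 5.25
tool_pos: [468.7, 129.4, 13.9]
tcp_rot: [-179.3, -1.0, 9.6]
ft_force: [0.4, 0.3, -0.2]
finger_gap: 85.6
[[-0.07,-0.09,0.05,0.03],[-0.0,-0.0,-0.0,0.0],[-0.0,-0.0,-0.0,0.0],[-0.0,-0.0,-0.0,0.0],[-0.0,-0.0,-0.0,0.0],[-0.0,-0.0,-0.0,0.0],[-0.0,-0.0,-0.0,0.0],[-0.0,-0.0,-0.0,0.0],[-0.0,-0.0,-0.0,0.0],[-0.0,-0.0,-0.0,0.0]]
now 5.25 [468.7 129.4  13.9] [-179.3   -1.     9.6] end [467.  131.   12.9] 9.507891407614352 85.6255924333747 [ 0.4  0.3 -0.2]
```

```bash
python3 -m pendant '[[[-0.05,-0.1,0,0],[0,0,0,0],[0,0,0,0],[0,0,0,0],[0,0,0,0],[0,0,0,0],[0,0,0,0],[0,0,0,0],[0,0,0,0],[0,0,0,0]]]' -1 20; python3 - <<'E'
from bench import *
import cv2
cv2.imwrite("pics/w3.png",snapshot("wrist")[:,:,::-1])
E
```

```text
time: 6.08
tool_pos: [467.7, 131.5, 14.5]
tcp_rot: [-179.3, -1.0, 9.6]
ft_force: [-0.1, 0.4, 0.3]
finger_gap: 22.1
```

View pics/w3.png

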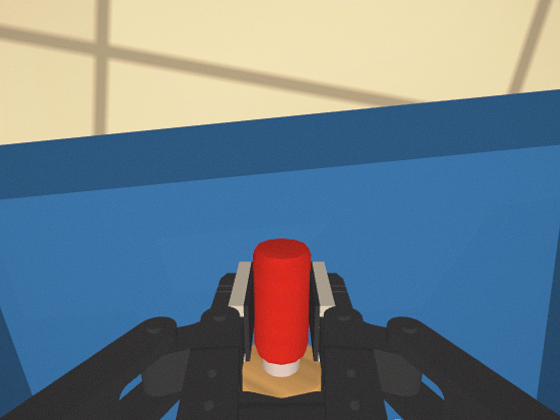

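The handle is held between the pads (gap 22 mm). Test lift to see whether the pin pivots.

```bash
python3 -m pendant '[[[0,0,-0.25,0],[0,0,-0.25,0],[0,0,-0.25,0],[0,0,-0.25,0],[0,0,-0.25,0],[0,0,-0.25,0],[0,0,-0.25,0],[0,0,-0.25,0],[0,0,0,0],[0,0,0,0]]]'; python3 - <<'E'
from bench import *
import cv2
s=sense();print(s["ft_force"],s["wrist_torque"])
cv2.imwrite("pics/w4.png",snapshot("wrist")[:,:,::-1])
a=snapshot("side")[115:295,220:360,::-1]
cv2.imwrite("pics/s4.png",cv2.resize(a,None,fx=3.3,fy=3.3,interpolation=cv2.INTER_CUBIC))
E
```

```text
time: 6.97
tool_pos: [466.2, 130.6, 58.5]
tcp_rot: [-179.3, -0.9, 9.6]
ft_force: [-0.5, -0.1, -2.8]
finger_gap: 21.8
[-0.52943785 -0.06126566 -2.79580912] [ 0.11659363  0.0708881  -0.10008113]
```

View pics/w4.png

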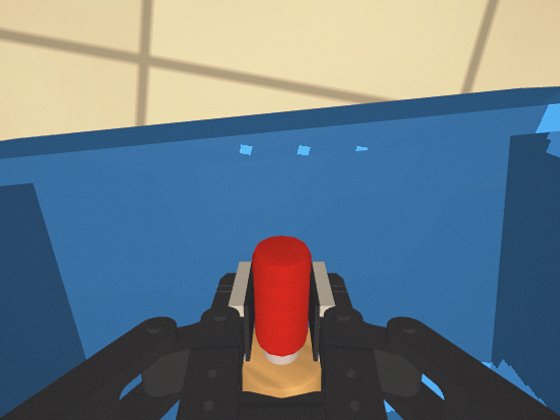

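View pics/s4.png

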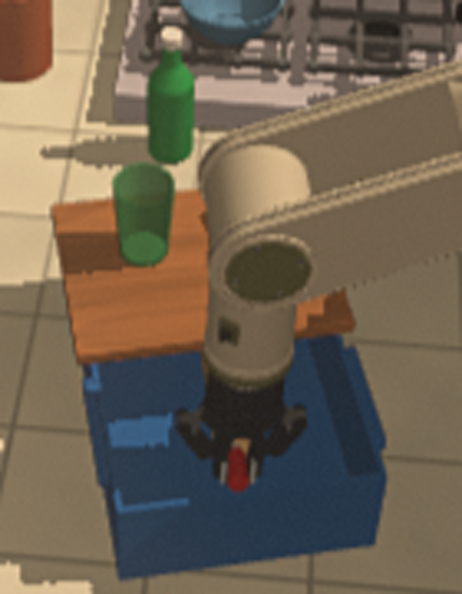

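```bash
cat > pr.py <<'E'
from wr import *
np.set_printoptions(precision=1,suppress=True)
c=calibration("wrist");H=np.linalg.inv(c["hand_eye"])
def pj(p):
    q=H@np.r_[p,1];q=c["mtx"]@q[:3];return q[:2]/q[2]
if __name__=="__main__":
  z0=-11.5
  for th in (0,5,10,15,20,30,40,50,60,70,80,90):
    t=np.radians(th);u=np.array([0,-np.cos(t),-np.sin(t)]);n=np.array([0,np.sin(t),-np.cos(t)])  # u: to front; n: pin's upper side
    o=np.array([0,0,z0])
    print(th,[pj(o+a*u+b*n)[1].round(0) for a,b in ((24,11.5),(24,-11.5),(-24,11.5),(-31,20))])
E
python3 pr.py
```

```text
0 [np.float64(253.0), np.float64(230.0), np.float64(364.0), np.float64(396.0)]
5 [np.float64(258.0), np.float64(230.0), np.float64(363.0), np.float64(393.0)]
10 [np.float64(264.0), np.float64(230.0), np.float64(360.0), np.float64(390.0)]
15 [np.float64(270.0), np.float64(231.0), np.float64(358.0), np.float64(387.0)]
20 [np.float64(277.0), np.float64(232.0), np.float64(354.0), np.float64(383.0)]
30 [np.float64(291.0), np.float64(237.0), np.float64(347.0), np.float64(373.0)]
40 [np.float64(305.0), np.float64(243.0), np.float64(339.0), np.float64(362.0)]
50 [np.float64(319.0), np.float64(252.0), np.float64(330.0), np.float64(350.0)]
60 [np.float64(332.0), np.float64(263.0), np.float64(320.0), np.float64(338.0)]
70 [np.float64(344.0), np.float64(275.0), np.float64(310.0), np.float64(325.0)]
80 [np.float64(353.0), np.float64(289.0), np.float64(300.0), np.float64(311.0)]
90 [np.float64(360.0), np.float64(303.0), np.float64(290.0), np.float64(298.0)]
```

The handle's visible face and lower edge (362→355) match a ~10° tilt, so the pin is pivoting freely. Continuing the lift with a slight draw to +y.

```bash
python3 -m pendant '[[[0,-0.05,-0.4,0],[0,-0.05,-0.4,0],[0,-0.05,-0.4,0],[0,-0.05,-0.4,0],[0,-0.05,-0.4,0],[0,-0.05,-0.4,0],[0,-0.05,-0.4,0],[0,-0.05,-0.4,0],[0,0,0,0],[0,0,0,0]]]'; python3 - <<'E'
from bench import *
import cv2
s=sense();print(s["ft_force"],s["wrist_torque"])
cv2.imwrite("pics/w5.png",snapshot("wrist")[:,:,::-1])
E
```

```text
time: 7.9
tool_pos: [463.7, 138.6, 130.0]
tcp_rot: [-179.3, -1.0, 9.6]
ft_force: [-0.3, -0.2, -3.1]
finger_gap: 22.1
[-0.3441807  -0.16237887 -3.12126517] [ 0.14356074  0.11830101 -0.09209259]
```

View pics/w5.png

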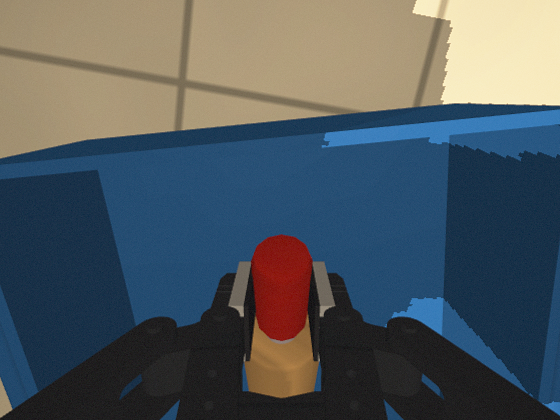

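Tilt is now ~27–30°, forces small, front end near 150 mm. Keep lifting.

```bash
python3 -m pendant '[[[0,-0.05,-0.4,0],[0,-0.05,-0.4,0],[0,-0.05,-0.4,0],[0,-0.05,-0.4,0],[0,0,-0.4,0],[0,0,-0.4,0],[0,0,-0.4,0],[0,0,-0.4,0],[0,0,0,0],[0,0,0,0]]]'; python3 - <<'E'
from bench import *
import cv2
s=sense();print(s["ft_force"],s["wrist_torque"])
cv2.imwrite("pics/w6.png",snapshot("wrist")[:,:,::-1])
a=snapshot("side")[115:295,220:360,::-1]
cv2.imwrite("pics/s6.png",cv2.resize(a,None,fx=3.3,fy=3.3,interpolation=cv2.INTER_CUBIC))
E
```

```text
time: 8.78
tool_pos: [461.6, 141.8, 200.6]
tcp_rot: [-179.3, -0.9, 9.6]
ft_force: [0.3, -0.1, -3.2]
finger_gap: 22.1
[ 0.31766142 -0.14423571 -3.18797477] [0.13810345 0.08837504 0.00397626]
```

View pics/w6.png

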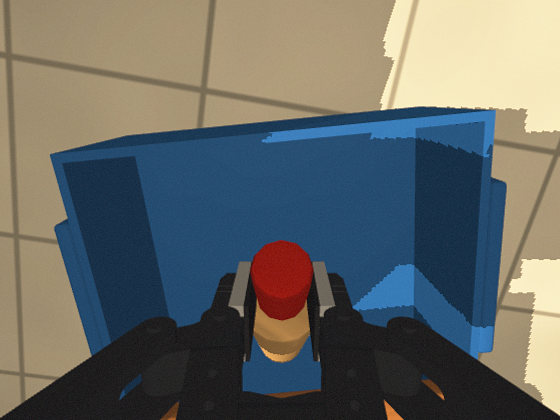

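View pics/s6.png

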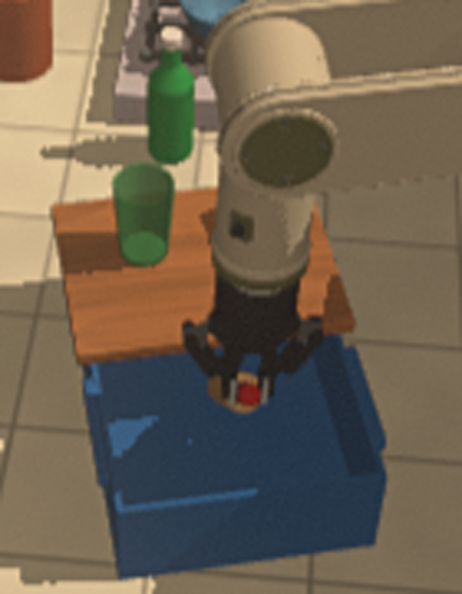

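Tilt ~47°, pin clear of the board edge. Keep going up, drawing a little further to +y.

```bash
python3 -m pendant '[[[0,-0.1,-0.4,0],[0,-0.1,-0.4,0],[0,-0.1,-0.4,0],[0,-0.1,-0.4,0],[0,-0.1,-0.4,0],[0,-0.1,-0.4,0],[0,-0.1,-0.4,0],[0,-0.1,-0.3,0],[0,0,0,0],[0,0,0,0]]]'; python3 - <<'E'
from bench import *
import cv2
s=sense();print(s["ft_force"],s["wrist_torque"])
cv2.imwrite("pics/w7.png",snapshot("wrist")[:,:,::-1])
a=snapshot("side")[115:295,220:360,::-1]
cv2.imwrite("pics/s7.png",cv2.resize(a,None,fx=3.3,fy=3.3,interpolation=cv2.INTER_CUBIC))
E
```

```text
time: 9.72
tool_pos: [457.1, 158.5, 268.7]
tcp_rot: [-179.2, -0.8, 9.7]
ft_force: [-0.0, 0.7, -3.4]
finger_gap: 22.2
[-0.02388802  0.67344341 -3.35014548] [ 0.11928965  0.08764365 -0.03306956]
```

View pics/w7.png

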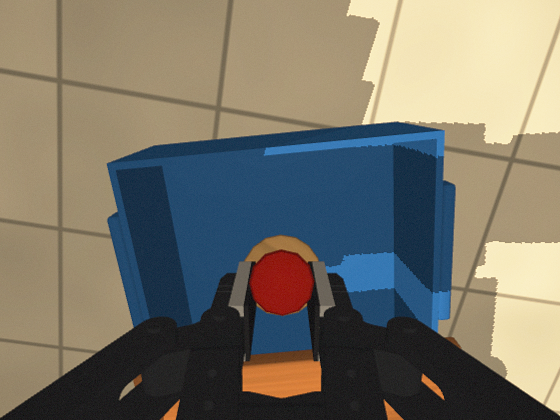

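View pics/s7.png

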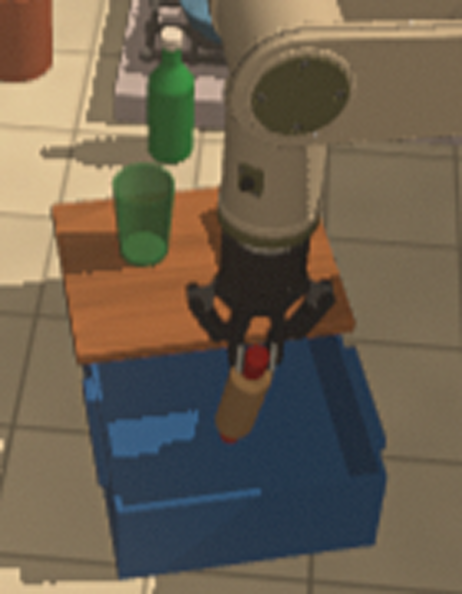

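The pin now hangs almost upright from the fingers (handle end face at (282,282) in the wrist view), clear of the board. Lift straight up.

```bash
python3 -m pendant '[[[0,0,-0.4,0],[0,0,-0.5,0],[0,0,-0.5,0],[0,0,-0.5,0],[0,0,-0.5,0],[0,0,-0.5,0],[0,0,-0.5,0],[0,0,-0.5,0],[0,0,-0.5,0],[0,0,-0.5,0]]]'; python3 -m pendant '[[[0,0,-0.6,0],[0,0,-0.6,0],[0,0,-0.6,0],[0,0,-0.6,0],[0,0,-0.6,0],[0,0,-0.6,0],[0,0,-0.4,0],[0,0,-0.2,0],[0,0,0,0],[0,0,0,0]]]' - 40;python3 - <<'E'
from bench import *
import cv2
s=sense();print(s["ft_force"],s["wrist_torque"],s["qd"])
cv2.imwrite("pics/w8.png",snapshot("wrist")[:,:,::-1])
a=snapshot("side")[:300,200:400,::-1]
cv2.imwrite("pics/s8.png",cv2.resize(a,None,fx=2,fy=2,interpolation=cv2.INTER_CUBIC))
cv2.imwrite("pics/t8.png",snapshot("top")[:,:,::-1])
E
```

```text
time: 10.65
tool_pos: [454.9, 156.0, 374.0]
tcp_rot: [-179.3, -0.6, 9.6]
ft_force: [0.0, -0.4, -2.9]
finger_gap: 22.0
time: 11.48
tool_pos: [454.4, 154.7, 470.4]
tcp_rot: [-179.3, -0.9, 9.6]
ft_force: [-0.5, 0.5, -3.2]
finger_gap: 21.4
[-0.50793257  0.51220316 -3.23602658] [0.09035267 0.04309575 0.06332565] [-0.05937902  0.11924979 -0.51655811 -0.00434511  0.19881578 -0.01900518]
```

View pics/w8.png

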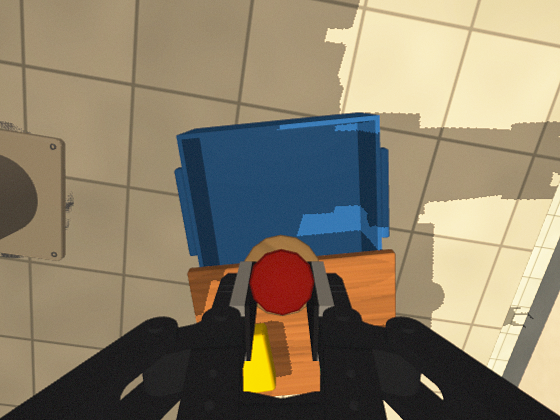

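View pics/s8.png

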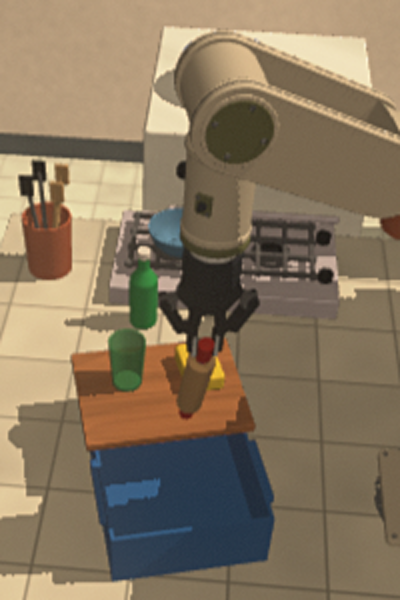

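View pics/t8.png

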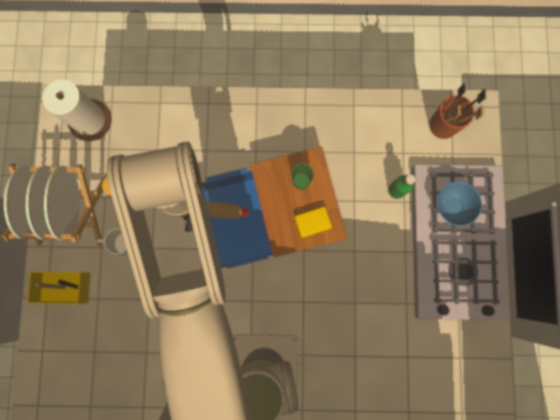

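```bash
python3 - <<'E'
from bench import *
import cv2,numpy as np
P=[calibration(n)["mtx"]@calibration(n)["world_to_cam"][:3] for n in ("side","top")]
for a,b in (((293.5,206.5),(244,212)),):
    X=cv2.triangulatePoints(P[0],P[1],np.array(a),np.array(b));X=(X[:3]/X[3]).ravel();print(X)
    for p in P:
        q=p@np.r_[X,1];print(q[:2]/q[2])
E
python3 -m pendant '[[[0,0,-0.5,0],[0,0,-0.5,0],[0,0,0,0],[0,0,0,0],[0,0,0,0],[0,0,0,0],[0,0,0,0],[0,0,0,0],[0,0,0,0],[0,0,0,0]]]'; python3 - <<'E'
from bench import *
import cv2
s=sense();print(s["ft_force"],s["qd"])
cv2.imwrite("pics/w9.png",snapshot("wrist")[:,:,::-1])
a=snapshot("side")[100:280,230:350,::-1]
b=snapshot("top")[140:260,170:310,::-1]
cv2.imwrite("pics/s9.png",cv2.resize(a,None,fx=3.3,fy=3.3,interpolation=cv2.INTER_CUBIC))
cv2.imwrite("pics/t9.png",cv2.resize(b,None,fx=4,fy=4,interpolation=cv2.INTER_CUBIC))
E
```

```text
[622.72040092 499.12878718 841.78936266]
[201.85420963 145.97365705]
[-46.26934047  72.66959228]
time: 12.47
tool_pos: [453.5, 154.2, 489.7]
tcp_rot: [-179.3, -0.6, 9.6]
ft_force: [-0.2, -0.6, -3.0]
finger_gap: 21.5
[-0.17920226 -0.61661624 -2.98174287] [-0.0176017   0.03936682  0.2618591  -0.08576291 -0.11424219 -0.00160439]
```

View pics/s9.png

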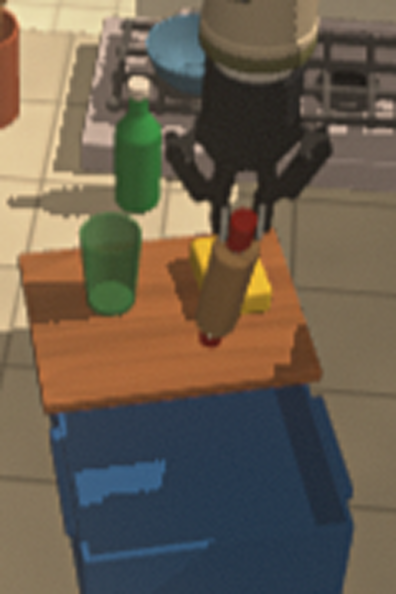

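View pics/t9.png

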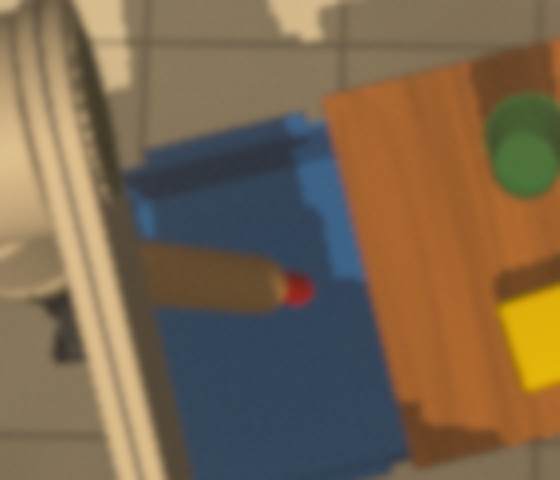

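```bash
python3 - <<'E'
from bench import *
import cv2,numpy as np
np.set_printoptions(precision=1,suppress=True)
P=[calibration(n)["mtx"]@calibration(n)["world_to_cam"][:3] for n in ("side","top")]
X=cv2.triangulatePoints(P[0],P[1],np.array([[293.],[202.7]]),np.array([[245.4],[212.1]]));X=(X[:3]/X[3]).ravel();print(X)
for p in P:
    q=p@np.r_[X,1];print(q[:2]/q[2])
# top/side bystanders: compare before/after
E
```

```text
[472.8  50.7 254.3]
[293.5 202.8]
[245.5 211.6]
```

View pics/w9.png

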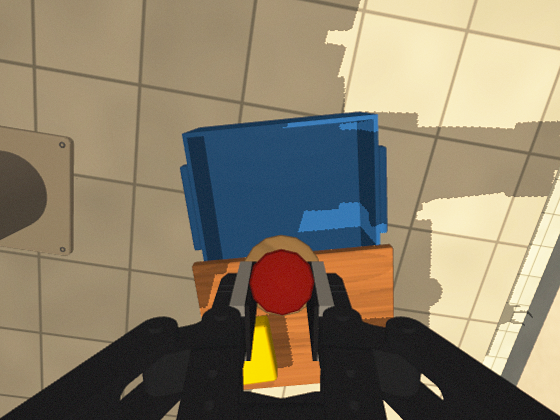

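```bash
python3 - <<'E'
from bench import *
s=sense();print(s["time"],s["qd"],s["finger_gap"],s["ft_force"]);print(hand_in())
E
```

```text
12.6167 [ 0.00424502 -0.08107787 -0.05526359 -0.04899633  0.02853013  0.1036371 ] 21.567721502182234 [-0.60142486 -0.39103026 -3.13166405]
the job is handed in; nothing more can be done
None
```

I handed in at 12.6 s with the pin held at rest in the air over the tub; the hand-in gave no verdict.

**What I did:** I gripped the front handle with 20 N and lifted. The pin pivoted between the pads, its back end sliding on the tub floor, and it came out slanting through the gap, front end first. Mid-lift the tilt was about 47°, with the front end at about 230 mm and the back end, by geometry, still near the tub floor. Once the pin was clear I raised it higher and set the grip to 40 N.

**Last checks:**
- **Height:** the two fixed cameras put the pin's back end at about 254 mm and the gripped front end is near 510 mm, against the 188 mm needed for 5 cm above the board.
- **Position:** the pin's middle is about y 118 mm in the tub's frame, within the 240 mm limit.
- **Grip and rest:** the finger gap held at 21.5 mm, the wrist carried about 3 N (the pin's weight), and the joints were essentially still.
- **Board contact:** the readings I took between moves never went more than about 1 N above the pin's weight, so I saw no sign of the pin pressing on the board.
- **Bystanders:** the glass, sponge, soap, bowl and mug looked unmoved in the pictures. The jar was hidden by the arm in the last wide top view, so I did not check it; the gripper stayed well away from where it stood.

**Checks that failed or disagreed:**
- My first triangulation of the back end gave a nonsense point because the input was badly formed; the rerun agreed with both cameras to within about 0.5 px.
- From the pictures I first took the pin to be nearly upright, but it actually hangs at about 66–68°, held by friction in the pads.

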